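# Find the setting block that fits the go gauge

## Task

Only one of these three look-alike setting blocks is bored full size all the way down. Take the go gauge from its stand, try it gently in the blocks without ever forcing it, and leave it standing fully home in the block that takes it, shoulder flush on top, with that block upright on the bench. Set the other two blocks down gently, upright and flat in the red reject tray, and leave the rivet tins and the mallet alone.

Things in the scene. Friction and masses are not known exactly. Their poses are not given: they have to be found in the camera images.
- gauge_grip (a point): The go gauge: steel pin 12 mm across, 28 mm long, tip bevelled 1 mm, below a round brass handle 22 mm across, 50 mm long; 0.09 kg. It starts upright in the stand's hole, the handle's lower face (shoulder) on the stand's top. Point at the middle of the handle: 25 mm above the shoulder, 53 mm above the pin's tip; z along the axis, up.
- stand: Fixed dark wooden stand, 100 mm (x) x 75 mm (y) x 35 mm high; origin at the centre of its underside. The gauge's hole (16 mm, clear through) is 20 mm from its centre along its own +x.
- block_a_center (a point): Aluminium setting block, 48 x 48 x 42 mm high, 0.24 to 0.35 kg, loose. A 13 mm hole in its top, 5 mm off the middle straight towards one of the 4 sides (which: not given). Point at the block's centre, 21 mm above its underside; z up, x, y square to its sides. In ONE of the three (it varies) the hole is full size deeper than the pin is long; in the others a hard step lies 16 mm down: the pin stops 12 mm short.
- block_b_center (a point): Another block, the same to look at as block a (48 x 48 x 42 mm high, 13 mm hole in the top, 5 mm off the middle towards one of its sides, not always the same as block a; point at its centre, 21 mm above its underside). See block a.
- block_c_center (a point): Another block, the same to look at as block a (48 x 48 x 42 mm high, 13 mm hole in the top, 5 mm off the middle towards one of its sides, not always the same as block a; point at its centre, 21 mm above its underside). See block a.
- table: The wooden bench top, its upper face level at height 0.
- tray: The reject tray: fixed, red, open on top, 190 mm (x) x 150 mm (y) outside, rim 22 mm high, walls 4 mm, floor 6 mm thick; origin at the centre of its underside. The two blocks fit side by side along its x.
- tin_1: A loose round aluminium tin of brass rivets, 60 mm across, 22 mm high; origin at the centre of its underside. Leave alone.
- tin_2: A loose round aluminium tin of brass rivets, 60 mm across, 22 mm high; origin at the centre of its underside. Leave alone.
- mallet: A loose wooden mallet lying at the back of the bench, head 50 x 90 x 50 mm high, a 200 mm handle to its +y; origin at the centre of the head's underside. Leave alone.
There are look-alikes about, which are no part of the job. There is more than one size of the part that bears gauge_grip; the job needs the smaller. What is shaped like the part that bears block_a_center but green is not meant.

How it is judged:
By the outcome, as a careful person would: the job done as asked, in the order asked, and still so for the second after the job is handed in, with the robot touching nothing.
It also fails if it takes over 72 s, if anything falls off the work surface, if the arm or the gripper's body presses on something with over 40 N, if the wrist force passes 120 N, or if a joint passes its speed limit or range.

## Robot

A 6-joint arm with a two-finger parallel gripper is mounted at the origin on the work surface. World frame = base frame: x ahead of the robot, y to its left, z up, the work surface at z = 0. Lengths are in m, angles in rad, forces in N, time in s.
With the tool pointing down it reaches from about 0.35 to 0.975 m from the base axis. Payload 7.1 kg.
Tool frame: the origin (TCP) lies midway between the tips of the shut fingers; the grasp point (between the pads) lies 19 mm behind it; z points along the fingers, y is the direction in which the jaws open and shut (so a half turn about z gives the same grasp; the last joint's range is limited). The gripper opens to 88 mm and grips with 3 to 60 N. Pads are 20 mm wide; open, the fingers measure 115 mm over their backs; the gripper's body (75 mm by 178 mm) begins 61 mm behind the grasp point.
Start: joints at [-1.311, 0.423, 1.63, -0, 1.089, -0.019], TCP at [0.172, -0.601, 0.223] pointing down, gripper open.
Joint ranges: [-3, 3], [-0.9, 2.11], [0.09, 2.58], [-1.31, 4.45], [0.11, 2.69], [-2.54, 2.54]. Speed limits (rad/s): [2.39, 2.39, 3.01, 3.14, 3.14, 3.14].

## Interface

Orientations are given as a unit quaternion [w, x, y, z].
In Python, from rig import bot, vision gives the robot as it stands.
- The arm moves only by the tool apply_moves, never from a script. Its argument "motion" is one flat list of numbers, 4 for each row, row after row: the shift along the tool's x, y, z as a fraction of full scale, then the turn about the tool's z as a fraction of full scale. A call has 1 to 5 rows; each row shifts and turns the commanded pose from where the row before left it, along the tool's axes as they then stand; what a row does not reach is not made up. Full scale, the value 1, is 30 mm for a shift and 6 degrees for a turn. A row lasts 1/8 s, in which the tool goes at most 62.5 mm and 10.7 degrees, less where a joint would pass 70% of its speed; a pose out of reach is approached as far as the arm can. A call with a number of a shift or a turn outside -1 to 1 is refused whole. A call with a gripper value outside its range is refused whole. "grip" is the closure, from 0 (fully open) to 1 (shut), set as the call begins (left out, the last holds). The fingers move at their own pace and stop on an object; "squeeze" is the grip in N (left out, the last holds). Time passes only in rows, so rows that do not move let the fingers close. It gives the time, the measured TCP pose, the force and the opening at its end, in the units of the state.
- bot.get_obs(): the state, without advancing time (a new reading comes with each control period).
- vision.capture(name): name is "side" or "top" or "wrist"; returns the picture (420x560x3 uint8, red, green, blue); there is no depth.
- vision.camera_model(name): a dict with "fx", "fy", "cx", "cy" (pixels), "rvec" (rotation vector, rad) and "tvec" (3), from world to camera coordinates, as OpenCV has them. Camera axes: x right, y down, z forward; pixel columns grow to the right and rows downward; lengths in m; the calibration is good to about 2 mm. A picture is of the moment at which its call begins: read the wrist's pose just before it. camera_model takes no time and is no camera call; for the wrist camera it gives the pose at the moment of the call.
- bot.sign_off(): hands the job in, once; it reports no verdict.
The state is a dict: "clock": time; "joints": joint angles; "joint_velocities": joint speeds; "joint_efforts": joint torques, N m; "eef_pos": TCP position; "orientation": TCP orientation; "wrist_force": force on the tool from outside, world axes, zero at the start; "wrist_torque": the same for the moment, N m; "width": finger opening in m.
Only numpy, scipy, OpenCV 4.12 (cv2) and the standard library are available. Lean on these libraries where they do the work, as an engineer would, in place of code of your own. Each camera call takes 0.05 s, during which the arm holds its last target.

## Working session

There is one attempt and no reset: what is moved stays moved. The work goes in short steps, Python scripts to look and compute and a tool call to move; the robot and the scene stay as the last step left them, time stands still between calls to the robot, and variables do not carry over. Pictures are saved under pics/ and viewed, and the job is handed in when it is done.

Besides the shell and the picture viewer there is one more tool, called after "Emit:" by a JSON object that holds its "fn" and its "kwargs", one argument or row to a line. apply_moves: Moves the arm, as the interface text tells. Shift numbers are shares of 30 mm and turn numbers shares of 6 degrees, none past 1 either way. Its arguments: {"type":"object","properties":{"motion":{"type":"array"},"grip":{"type":"number"},"squeeze":{"type":"number"}},"required":["motion"]}

```bash
ls; mkdir -p pics; python3 - <<'E'
from rig import bot, vision
import cv2
for n in ["top","side","wrist"]:
    im=vision.capture(n); cv2.imwrite(f"pics/{n}0.png",cv2.cvtColor(im,cv2.COLOR_RGB2BGR))
    print(n,vision.camera_model(n))
print(bot.get_obs())
E
```

```text
pics
top {'fx': 412.6115909267158, 'fy': 412.6115909267158, 'cx': 283.12404123418935, 'cy': 205.2158132450613, 'rvec': array([ 2.12445796, -2.14655291,  0.16200799]), 'tvec': array([-0.00327034,  0.55297152,  0.96106162])}
side {'fx': 531.9882732612541, 'fy': 531.9882732612541, 'cx': 272.4894918131448, 'cy': 210.67833603227086, 'rvec': array([ 0.81264588, -2.40852534,  1.23024215]), 'tvec': array([0.45230835, 0.24860696, 0.97851078])}
wrist {'fx': 353.47302072042044, 'fy': 353.47302072042044, 'cx': 276.367923319668, 'cy': 208.59337511402936, 'rvec': array([-2.31405785,  1.74383222,  0.25876387]), 'tvec': array([-0.6253708 , -0.03580931,  0.39058156])}
{'clock': 0.15, 'joints': array([-1.31098376e+00,  4.23678570e-01,  1.63044482e+00,  1.89290823e-06,
        1.08859327e+00, -1.90002551e-02]), 'joint_velocities': array([-0.00087645, -0.0012873 , -0.00263098,  0.0004761 , -0.00018837,
        0.0014871 ]), 'joint_efforts': array([-2.74338081e-04, -5.44982529e+01, -2.73919219e+01,  6.44123275e-02,
        2.04007456e-02, -7.65546201e-05]), 'eef_pos': array([ 0.17193268, -0.60047542,  0.22209934]), 'orientation': array([-5.58035179e-04,  9.90298558e-01,  1.38954852e-01, -6.66730661e-05]), 'wrist_force': array([0.40314317, 0.10001701, 0.02965944]), 'wrist_torque': array([-0.00184415, -0.01732587,  0.04444933]), 'width': 0.08800781895648625}
```

View pics/top0.png

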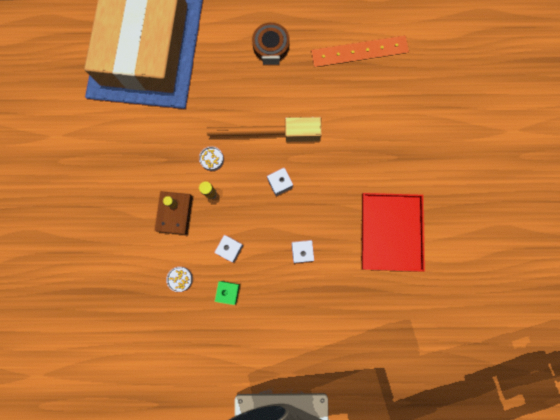

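View pics/side0.png

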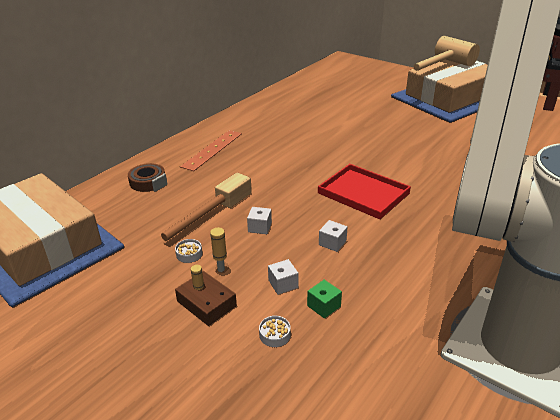

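View pics/wrist0.png

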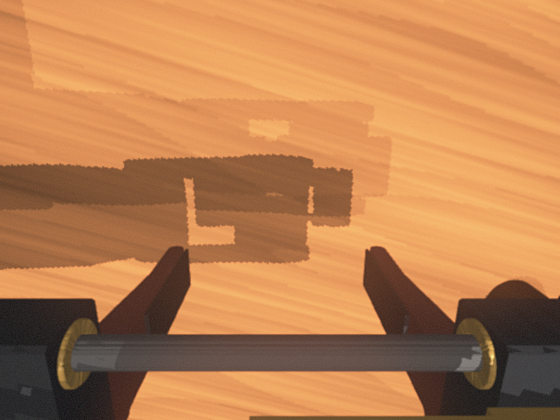

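The top view shows three white blocks at (280,181), (228,248) and (303,252), with a green look-alike at (227,293). There are two brass-handled pins: one in the dark stand at (168,201), and a bigger one standing on the bench at (206,188). The stand, where the go gauge starts, holds the smaller one. I'll check with an enlarged crop and measure.

```bash
cat > h.py <<'E'
import numpy as np, cv2
def ray(m,u,v):
    R=cv2.Rodrigues(m['rvec'])[0]; C=-R.T@m['tvec']
    K=np.array([[m['fx'],0,m['cx']],[0,m['fy'],m['cy']],[0,0,1]])
    d=R.T@np.linalg.solve(K,[u,v,1.]); return C,d
def onz(m,u,v,z):
    C,d=ray(m,u,v); return C+d*(z-C[2])/d[2]
def proj(m,P):
    K=np.array([[m['fx'],0,m['cx']],[0,m['fy'],m['cy']],[0,0,1]])
    return cv2.projectPoints(np.array(P,float).reshape(-1,3),m['rvec'],m['tvec'],K,None)[0].reshape(-1,2)
E
python3 - <<'E'
from h import *
from rig import vision
im=cv2.imread("pics/top0.png"); m=vision.camera_model("top")
c=im[110:330,140:440]; cv2.imwrite("pics/topcrop.png",cv2.resize(c[:, :],None,fx=2.6,fy=2.6,interpolation=cv2.INTER_CUBIC))
s=cv2.imread("pics/side0.png")[170:360,150:370]; cv2.imwrite("pics/sidecrop.png",cv2.resize(s,None,fx=3.1,fy=3.1,interpolation=cv2.INTER_CUBIC))
hsv=cv2.cvtColor(im,cv2.COLOR_BGR2HSV)
def blobs(mask,z,name,lo=60):
    n,l,st,ce=cv2.connectedComponentsWithStats(mask.astype(np.uint8))
    for i in range(1,n):
        if st[i,4]>lo:
            cn,_=cv2.findContours((l==i).astype(np.uint8),0,2); cn=max(cn,key=cv2.contourArea)
            r=cv2.minAreaRect(cn); P=onz(m,*r[0],z); 
            box=np.array([onz(m,*p,z)[:2] for p in cv2.boxPoints(r)])
            e=box[1]-box[0]; print(name,st[i,4],np.round(r[0],1),np.round(P,4),"ang",np.round(np.degrees(np.arctan2(e[1],e[0])),1),"size",np.round(np.linalg.norm(e),4),np.round(np.linalg.norm(box[2]-box[1]),4))
white=(hsv[...,1]<40)&(hsv[...,2]>150); white[320:]=0
blobs(white,.042,"white")
blobs((hsv[...,0]>50)&(hsv[...,0]<75)&(hsv[...,1]>150),.042,"green")
red=((hsv[...,0]<4)|(hsv[...,0]>176))&(hsv[...,1]>200); blobs(red,.022,"red",500)
br=(hsv[...,0]>22)&(hsv[...,0]<34)&(hsv[...,1]>150); br[:100]=0; blobs(br,.085,"brass",15)
E
```

```text
white 1509 [129.8  36. ] [1.0067 0.3885 0.042 ] ang -6.9 size 0.2156 0.0553
white 174 [214.  157.6] [0.6753 0.162  0.042 ] ang -51.2 size 0.0437 0.0448
white 357 [279.4 180.3] [ 6.155e-01 -4.000e-04  4.200e-02] ang -63.5 size 0.0477 0.0473
white 386 [227.9 248.1] [0.4504 0.1247 0.042 ] ang -27.8 size 0.0482 0.0489
white 394 [302.4 251.2] [ 0.441 -0.054  0.042] ang -84.3 size 0.0489 0.0487
white 294 [178.5 279. ] [0.3783 0.2415 0.042 ] ang -90.6 size 0.055 0.0562
green 397 [227.  292.3] [0.3463 0.1256 0.042 ] ang -10.7 size 0.0467 0.0481
red 4343 [392.5 231.5] [ 0.488  -0.2772  0.022 ] ang -90.6 size 0.1519 0.19
brass 132 [205.  187.5] [0.5906 0.1743 0.085 ] ang -44.1 size 0.0282 0.0291
brass 76 [167.8 200.8] [0.5599 0.2611 0.085 ] ang -43.9 size 0.0196 0.0223
```

View pics/topcrop.png

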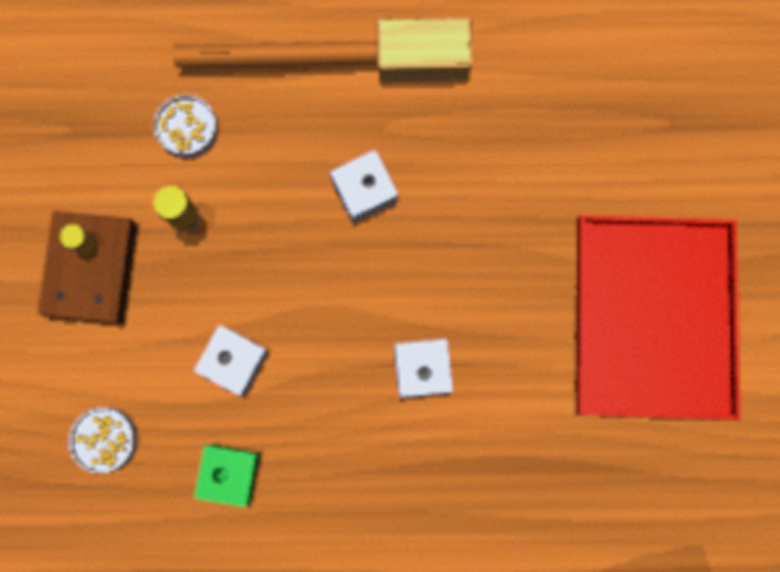

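View pics/sidecrop.png

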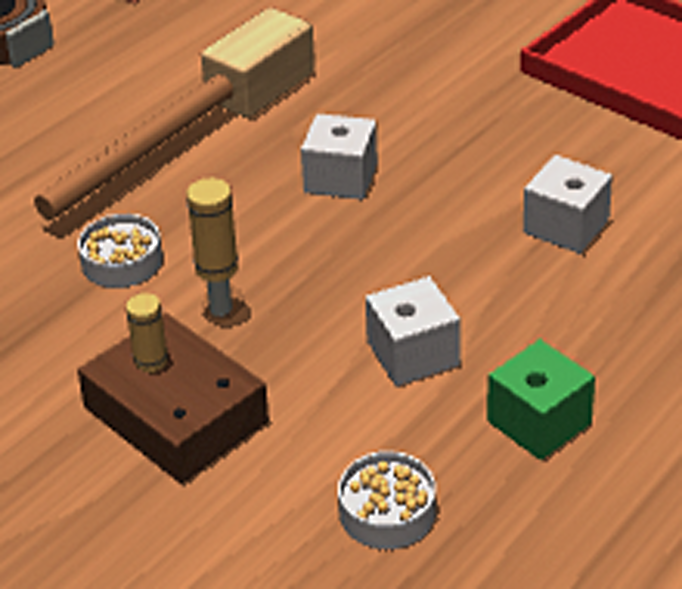

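The crops confirm it. The pin in the stand is the smaller gauge (22 mm head at (168,201)), and the one on the bench is about 29 mm. The three white blocks are the ones meant, not the green one. Next I need the wrist camera's offset and the route.

```bash
cat >> h.py <<'E'
def pose(o):
    from scipy.spatial.transform import Rotation as Ro
    q=o['orientation']; R=Ro.from_quat([q[1],q[2],q[3],q[0]]).as_matrix()
    return np.array(o['eef_pos']),R
def todo(o,tgt,th=None):
    """tool shift units (30mm) and turn units (6deg) to target"""
    p,R=pose(o); s=R.T@(np.array(tgt)-p)/.03
    cur=np.degrees(np.arctan2(R[1,0],R[0,0]))
    print("p",np.round(p,4),"yaw",round(cur,2),"shift units",np.round(s,3),"turn units",None if th is None else round(-(th-cur)/6,3), "F",np.round(o['wrist_force'],1),"w",round(o['width'],4),"t",o['clock'])
E
python3 - <<'E'
from h import *
from rig import bot,vision
o=bot.get_obs(); p,R=pose(o); print(R.round(3))
m=vision.camera_model("wrist"); Rc=cv2.Rodrigues(m['rvec'])[0]; C=-Rc.T@m['tvec']
print("cam in tool",R.T@(C-p)); print("cam axes in tool (cols)",(R.T@Rc.T).round(3))
todo(o,[.45,.0,.26],90)
t=vision.camera_model("top")
for u,v in [(303.1,253.1),(226.5,247.3),(281.9,179.6)]: print(onz(t,u,v,.042))
E
```

```text
[[ 0.961  0.275 -0.   ]
 [ 0.275 -0.961  0.001]
 [ 0.    -0.001 -1.   ]]
cam in tool [ 0.07848046  0.00114005 -0.1612761 ]
cam axes in tool (cols) [[ 0.    -0.957 -0.289]
 [ 1.     0.    -0.   ]
 [ 0.    -0.289  0.957]]
p [ 0.1719 -0.6005  0.2221] yaw 15.97 shift units [ 14.42  -16.693  -1.244] turn units -12.338 F [0.4 0.1 0. ] w 0.088 t 0.15
[ 0.43655636 -0.05569135  0.042     ]
[0.45226761 0.1281252  0.042     ]
[ 0.61718582 -0.00658316  0.042     ]
```

Emit:
{"fn": "apply_moves", "kwargs": {
  "motion": [0.66,-0.75,-0.2,-1,0.73,-0.68,-0.2,-1,0.8,-0.6,-0.2,-1,0.86,-0.52,-0.2,-1,0.9,-0.42,-0.2,-1]
}}

```text
clock: 0.78
eef_pos: [0.2358, -0.4641, 0.2527]
orientation: [-0.0, 0.92, 0.392, 0.0]
wrist_force: [0.6, 0.2, 0.4]
width: 0.0876
```

Emit:
{"fn": "apply_moves", "kwargs": {
  "motion": [0.94,-0.33,-0.2,-1,0.97,-0.23,0,-1,0.99,-0.12,0,-1,1,-0.02,0,-1,1,0.08,0,-1]
}}

```text
clock: 1.4
eef_pos: [0.2986, -0.3281, 0.2586]
orientation: [-0.0, 0.787, 0.617, 0.0]
wrist_force: [-0.6, 1.3, -0.0]
width: 0.0875
```

Emit:
{"fn": "apply_moves", "kwargs": {
  "motion": [0.98,0.19,0,-1,0.96,0.29,0,-1,0.92,0.39,0,-0.33,0.91,0.42,0,0,0.91,0.42,0,0]
}}

```text
clock: 2.02
eef_pos: [0.3618, -0.192, 0.2586]
orientation: [-0.0, 0.707, 0.707, 0.0]
wrist_force: [-0.3, 0.2, -0.3]
width: 0.0879
```

```bash
python3 - <<'E'
from h import *
from rig import bot,vision
todo(bot.get_obs(),[.5,.0,.26],90)
E
```

```text
p [ 0.3618 -0.192   0.2586] yaw 89.95 shift units [ 6.403  4.601 -0.046] turn units -0.008 F [-0.3  0.2 -0.3] w 0.0879 t 2.025
```

Emit:
{"fn": "apply_moves", "kwargs": {
  "motion": [1,0.8,0,0,1,0.8,0,0,1,0.8,0,0,1,0.8,0,0,1,0.8,0,0]
}}

```text
clock: 2.65
eef_pos: [0.4823, -0.0419, 0.2586]
orientation: [-0.0, 0.707, 0.707, -0.0]
wrist_force: [1.3, 0.9, -0.2]
width: 0.0879
```

Emit:
{"fn": "apply_moves", "kwargs": {
  "motion": [1,0.6,0,0,0.4,0,0,0,0,0,0,0]
}}

```text
clock: 3.02
eef_pos: [0.499, -0.0008, 0.2583]
orientation: [-0.0, 0.707, 0.707, -0.0]
wrist_force: [-0.6, -0.6, -0.4]
width: 0.088
```

```bash
python3 - <<'E'
from h import *
from rig import bot,vision
import pickle
todo(bot.get_obs(),[.56,.261,.16],90)
m=vision.camera_model("wrist"); im=vision.capture("wrist"); im=cv2.cvtColor(im,cv2.COLOR_RGB2BGR); cv2.imwrite("pics/w1.png",im); pickle.dump(m,open("w1.pkl","wb"))
E
```

```text
p [ 0.499  -0.0008  0.2583] yaw 90.03 shift units [8.726 2.044 3.273] turn units 0.006 F [-0.6 -0.6 -0.4] w 0.088 t 3.025
```

View pics/w1.png

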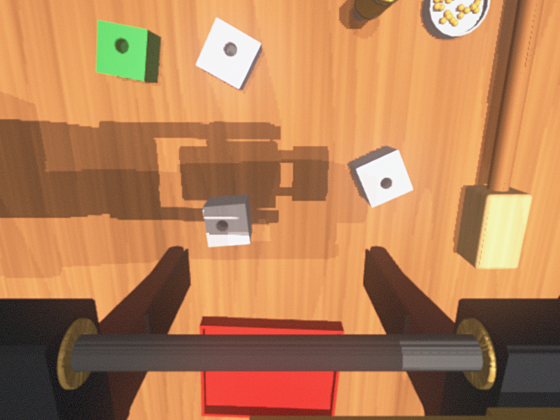

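The wrist view shows all three white blocks. Their holes are at about (230,49), (386,183) and (222,226), and the tray is at the bottom.

```bash
cat > holes.py <<'E'
from h import *
def hole(im,m,u,v,r=10,dark=None):
    g=cv2.cvtColor(im,cv2.COLOR_BGR2GRAY).astype(float)
    y0,x0=int(v-r),int(u-r); w=g[max(y0,0):y0+2*r+1,x0:x0+2*r+1]
    th=(w.min()+np.median(w))/2
    n,l,st,ce=cv2.connectedComponentsWithStats((w<th).astype(np.uint8))
    i=1+np.argmax(st[1:,4]); return ce[i]+[x0,max(y0,0)],st[i,4]
E
python3 - <<'E'
from holes import *
import pickle
from rig import vision
im=cv2.imread("pics/w1.png"); m=pickle.load(open("w1.pkl","rb"))
for u,v in [(222,226),(230,49),(386,183)]:
    c,a=hole(im,m,u,v,9); print("w",c,a,onz(m,*c,.042))
t=vision.camera_model("top"); im=cv2.imread("pics/top0.png")
for u,v in [(303.1,253.1),(226.5,247.3),(281.9,179.6)]:
    c,a=hole(im,t,u,v,5); print("t",c,a,onz(t,*c,.042))
cv2.imwrite("pics/w1c.png",cv2.resize(cv2.imread("pics/w1.png")[10:260,190:430],None,fx=2.4,fy=2.4,interpolation=cv2.INTER_CUBIC))
E
```

```text
w [221.9010989  225.10989011] 91 [ 0.43657088 -0.05602951  0.042     ]
w [230.02898551  48.84057971] 138 [0.45255674 0.12738265 0.042     ]
w [385.91836735 182.78571429] 98 [ 0.61771546 -0.00687424  0.042     ]
t [302.9  252.95] 20 [ 0.43691834 -0.05521872  0.042     ]
t [226. 247.] 21 [0.45299864 0.12933714 0.042     ]
t [281.35294118 179.        ] 17 [ 0.61871436 -0.00524841  0.042     ]
```

View pics/w1c.png

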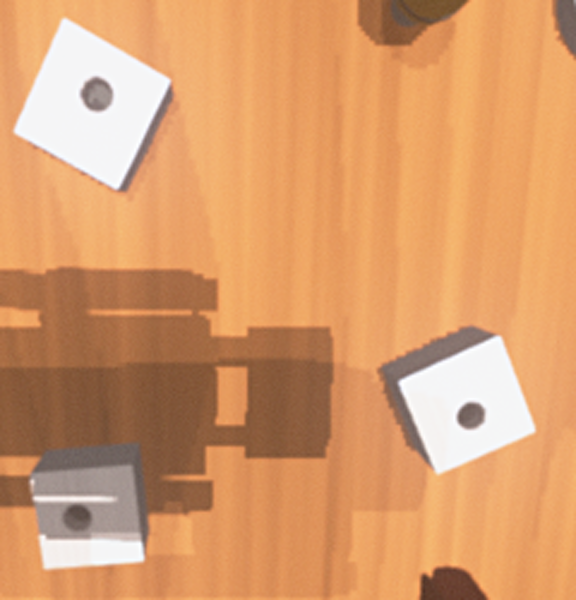

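Emit:
{"fn": "apply_moves", "kwargs": {
  "motion": [1,0.23,0,0,1,0.23,0,0,1,0.23,0,0,1,0.23,0,0,1,0.23,0,0]
}}

```text
clock: 3.7
eef_pos: [0.5343, 0.1484, 0.2588]
orientation: [0.0, 0.708, 0.706, -0.0]
wrist_force: [-0.3, 0.0, 0.1]
width: 0.0879
```

Emit:
{"fn": "apply_moves", "kwargs": {
  "motion": [0.7,0.5,0,0,0.7,0.4,0,0,0,0,0,0]
}}

```text
clock: 4.08
eef_pos: [0.5617, 0.1906, 0.2586]
orientation: [0.0, 0.707, 0.707, -0.0]
wrist_force: [0.1, -0.4, 0.3]
width: 0.0878
```

```bash
python3 - <<'E'
from h import *
from rig import bot,vision
import pickle
todo(bot.get_obs(),[.56,.261,.16],90)
m=vision.camera_model("wrist"); im=vision.capture("wrist"); im=cv2.cvtColor(im,cv2.COLOR_RGB2BGR); cv2.imwrite("pics/w2.png",im); pickle.dump(m,open("w2.pkl","wb"))
E
```

```text
p [0.5617 0.1906 0.2586] yaw 89.96 shift units [ 2.348 -0.06   3.286] turn units -0.006 F [ 0.1 -0.4  0.3] w 0.0878 t 4.075
```

View pics/w2.png

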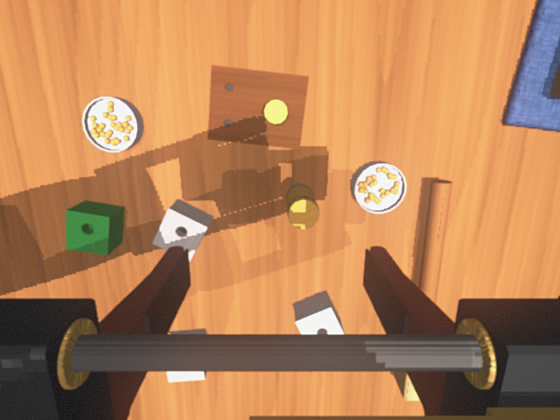

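The gauge head is at (275,111) in the stand, and the larger decoy is at (302,207).

```bash
python3 - <<'E'
from h import *
from rig import bot
import pickle
im=cv2.imread("pics/w2.png"); m=pickle.load(open("w2.pkl","rb"))
h=cv2.cvtColor(im,cv2.COLOR_BGR2HSV); k=((h[...,0]>24)&(h[...,0]<36)&(h[...,1]>120)).astype(np.uint8)
n,l,st,ce=cv2.connectedComponentsWithStats(k)
for i in range(1,n):
    if st[i,4]>150: print(st[i],ce[i],onz(m,*ce[i],.085))
todo(bot.get_obs(),[.56,.261,.1],90)
E
```

```text
p [0.5612 0.1899 0.2585] yaw 89.94 shift units [ 2.373 -0.038  5.281] turn units -0.01 F [-0.4  0.1  0.1] w 0.0875 t 4.125
```

```bash
python3 - <<'E'
from h import *
import pickle
im=cv2.imread("pics/w2.png"); m=pickle.load(open("w2.pkl","rb"))
h=cv2.cvtColor(im,cv2.COLOR_BGR2HSV); print(im[111,275],h[111,275])
k=((abs(h[...,0].astype(int)-int(h[111,275,0]))<4)&(h[...,1]>90)&(h[...,2]>180)).astype(np.uint8)
n,l,st,ce=cv2.connectedComponentsWithStats(k)
for i in range(1,n):
    if st[i,4]>50: print(st[i],ce[i],onz(m,*ce[i],.085))
E
```

```text
[149 245 245] [ 30 100 245]
[264 100  23  24 432] [275.33796296 111.31481481] [0.56031071 0.2605842  0.085     ]
[292 201  13  11  82] [298.95121951 206.07317073] [0.58350421 0.17035958 0.085     ]
```

Emit:
{"fn": "apply_moves", "kwargs": {
  "motion": [1,-0.02,0,0,1,-0.02,0,0,0.36,0,0.8,0,0,0,1,0,0,0,1,0]
}}

```text
clock: 4.75
eef_pos: [0.5598, 0.2602, 0.1741]
orientation: [0.0, 0.708, 0.707, -0.0]
wrist_force: [-0.3, -0.6, -0.3]
width: 0.0877
```

Emit:
{"fn": "apply_moves", "kwargs": {
  "motion": [0,0,1,0,0,0,1,0,0,0,1,0,0,0,0.8,0,0,0,0.48,0]
}}

```text
clock: 5.38
eef_pos: [0.5595, 0.26, 0.0453]
orientation: [-0.0, 0.708, 0.706, -0.001]
wrist_force: [-0.2, 0.7, 0.5]
width: 0.0876
```

```bash
python3 - <<'E'
from h import *
from rig import bot,vision
todo(bot.get_obs(),[.5603,.2606,.046],90)
for n in ["wrist","side"]:
    im=vision.capture(n); cv2.imwrite(f"pics/{n}3.png",cv2.cvtColor(im,cv2.COLOR_RGB2BGR))
E
```

```text
p [0.5595 0.26   0.0453] yaw 89.89 shift units [ 0.02   0.027 -0.023] turn units -0.019 F [-0.2  0.7  0.5] w 0.0876 t 5.375
```

View pics/wrist3.png

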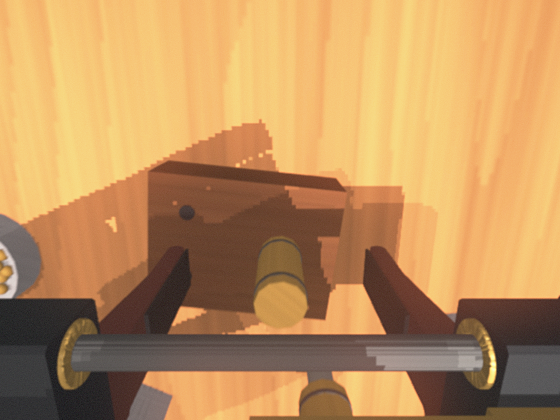

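The gauge is centred between the jaws, so I'll close on it.

Emit:
{"fn": "apply_moves", "kwargs": {
  "motion": [0,0,0,0,0,0,0,0,0,0,0,0,0,0,0,0,0,0,0,0],
  "grip": 1,
  "squeeze": 18
}}

```text
clock: 6.1
eef_pos: [0.5603, 0.2618, 0.0464]
orientation: [0.0, 0.707, 0.707, 0.0]
wrist_force: [-1.0, -0.6, 0.2]
width: 0.0415
```

Emit:
{"fn": "apply_moves", "kwargs": {
  "motion": [0,0,0,0,0,0,0,0]
}}

```text
clock: 6.35
eef_pos: [0.5603, 0.2617, 0.0463]
orientation: [0.0, 0.707, 0.707, 0.0]
wrist_force: [0.8, 0.8, -0.2]
width: 0.0215
```

Emit:
{"fn": "apply_moves", "kwargs": {
  "motion": [0,0,0,0,0,0,-0.5,0,0,0,-0.8,0,0,0,-1,0,0,0,-0.7,0]
}}

```text
clock: 6.98
eef_pos: [0.5607, 0.2619, 0.1386]
orientation: [0.0, 0.707, 0.707, 0.001]
wrist_force: [0.0, 0.4, -0.3]
width: 0.0217
```

Emit:
{"fn": "apply_moves", "kwargs": {
  "motion": [0,0,-0.5,0,0,0,0,0]
}}

```text
clock: 7.22
eef_pos: [0.5609, 0.262, 0.1528]
orientation: [0.0, 0.707, 0.707, 0.001]
wrist_force: [1.0, 0.1, -1.3]
width: 0.0216
```

```bash
cat > cap.py <<'E'
import sys,pickle
from h import *
from rig import bot,vision
def cap(name,fn):
    o=bot.get_obs(); m=vision.camera_model(name); im=cv2.cvtColor(vision.capture(name),cv2.COLOR_RGB2BGR)
    cv2.imwrite(f"pics/{fn}.png",im); pickle.dump((m,o),open(fn+".pkl","wb")); return im,m,o
E
python3 - <<'E'
from cap import *
im,m,o=cap("wrist","w4"); todo(o,[.4525,.1275,.16],90)
print(proj(m,[o['eef_pos']-np.array([0,0,d]) for d in (0,.0355,.039)]))
print(cv2.imwrite("pics/w4c.png",cv2.resize(im[150:350,180:380],None,fx=3,fy=3)))
E
```

```text
p [0.5609 0.262  0.1528] yaw 89.95 shift units [-4.486 -3.609 -0.254] turn units -0.008 F [ 1.   0.1 -1.3] w 0.0216 t 7.225
[[277.27561103 264.92587729]
 [277.0181376  238.76614922]
 [276.9971789  236.63671113]]
True
```

View pics/w4c.png

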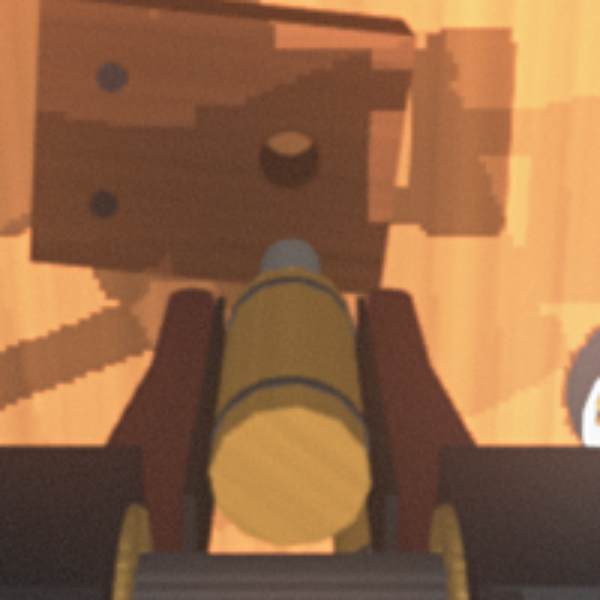

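The gauge is held upright and its pin tip is centred, with the tip edge at about (276,229), where the projection puts it. Next I'll hover over the nearest block's hole.

Emit:
{"fn": "apply_moves", "kwargs": {
  "motion": [-0.9,-0.72,0,0,-0.9,-0.72,0,0,-0.9,-0.72,0,0,-0.9,-0.72,0.4,0,-0.89,-0.73,0.6,0]
}}

```text
clock: 7.9
eef_pos: [0.4508, 0.1262, 0.1205]
orientation: [-0.0, 0.707, 0.707, -0.0]
wrist_force: [-0.8, 0.5, -1.3]
width: 0.0217
```

Emit:
{"fn": "apply_moves", "kwargs": {
  "motion": [0,0,0.6,0,0,0,0.1,0,0,0,0,0]
}}

```text
clock: 8.28
eef_pos: [0.4519, 0.1272, 0.1]
orientation: [-0.0, 0.707, 0.707, -0.0]
wrist_force: [0.0, 0.9, -0.9]
width: 0.0216
```

```bash
python3 - <<'E'
from cap import *
im,m,o=cap("wrist","w5"); todo(o,[.4525,.1275,.10],90)
p=o['eef_pos']; print(proj(m,[p-np.array([0,0,.0393]),[p[0],p[1],.042]]))
cv2.imwrite("pics/w5c.png",cv2.resize(im[150:350,180:380],None,fx=3,fy=3))
E
```

```text
p [0.4519 0.1272 0.1   ] yaw 89.97 shift units [0.009 0.02  0.001] turn units -0.006 F [ 0.   0.9 -0.9] w 0.0216 t 8.275
[[277.17957379 236.38143033]
 [277.14860954 226.03836734]]
```

View pics/w5c.png

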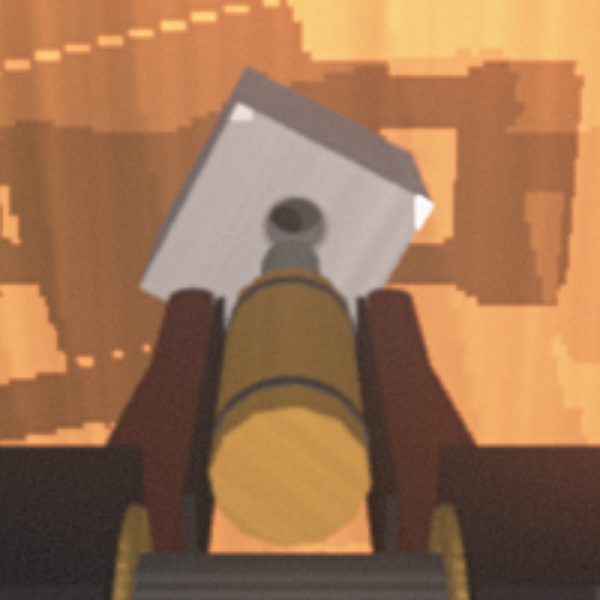

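```bash
cat > zoom.py <<'E'
from cap import *
def zoom(im,fn,u0,v0,w=56,h=42,f=14):
    c=cv2.resize(im[v0:v0+h,u0:u0+w],None,fx=f,fy=f,interpolation=cv2.INTER_CUBIC)
    c=cv2.convertScaleAbs(c,alpha=1.3)
    for i in range(0,w,10):
        cv2.putText(c,str(u0+i),(int((i+.5)*f),10),0,.4,(0,0,255)); cv2.line(c,(int((i+.5)*f),12),(int((i+.5)*f),20),(0,0,255))
    for j in range(0,h,10):
        cv2.putText(c,str(v0+j),(0,int((j+.5)*f)),0,.4,(0,0,255)); cv2.line(c,(25,int((j+.5)*f)),(35,int((j+.5)*f)),(0,0,255))
    cv2.imwrite(f"pics/{fn}.png",c)
E
python3 - <<'E'
from zoom import *
zoom(cv2.imread("pics/w5.png"),"w5z",250,205)
E
```

```text
(no output)
```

View pics/w5z.png

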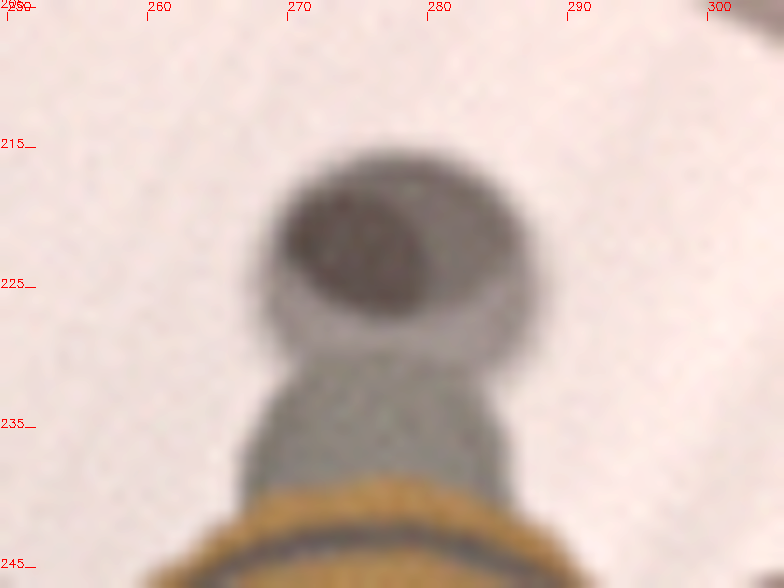

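The hole (u 268–288, top 215.6) sits about 1 mm off the pin (u 267–285.5). I'll nudge over and lower in small steps, watching the force.

Emit:
{"fn": "apply_moves", "kwargs": {
  "motion": [0.03,0.035,0.2,0,0,0,0.2,0,0,0,0.15,0,0,0,0,0]
}}

```text
clock: 8.82
eef_pos: [0.4526, 0.1279, 0.0833]
orientation: [-0.0, 0.707, 0.707, -0.0]
wrist_force: [-0.0, 0.5, -0.7]
width: 0.0219
```

Emit:
{"fn": "apply_moves", "kwargs": {
  "motion": [0,0,0.06,0,0,0,0.06,0,0,0,0,0]
}}

```text
clock: 9.2
eef_pos: [0.4528, 0.1279, 0.0801]
orientation: [-0.0, 0.707, 0.707, -0.0]
wrist_force: [-0.4, 0.5, -1.4]
width: 0.0217
```

Emit:
{"fn": "apply_moves", "kwargs": {
  "motion": [0,0,0.05,0,0,0,0.05,0,0,0,0,0]
}}

```text
clock: 9.57
eef_pos: [0.4529, 0.128, 0.0771]
orientation: [-0.0, 0.707, 0.707, -0.0]
wrist_force: [0.1, 1.3, -1.6]
width: 0.0217
```

Emit:
{"fn": "apply_moves", "kwargs": {
  "motion": [0,0,0.1,0,0,0,0.08,0,0,0,0,0]
}}

```text
clock: 9.95
eef_pos: [0.4528, 0.128, 0.0715]
orientation: [-0.0, 0.707, 0.707, -0.0]
wrist_force: [-0.1, 0.7, -1.8]
width: 0.0217
```

The pin is about 10 mm in with no resistance. From here to the possible step at 16 mm I'll take very small increments.

Emit:
{"fn": "apply_moves", "kwargs": {
  "motion": [0,0,0.08,0,0,0,0.05,0,0,0,0,0]
}}

```text
clock: 10.32
eef_pos: [0.4528, 0.128, 0.0677]
orientation: [-0.0, 0.707, 0.707, -0.0]
wrist_force: [0.0, 0.2, -0.7]
width: 0.0213
```

Emit:
{"fn": "apply_moves", "kwargs": {
  "motion": [0,0,0.04,0,0,0,0.03,0,0,0,0,0]
}}

```text
clock: 10.7
eef_pos: [0.4529, 0.128, 0.0657]
orientation: [-0.0, 0.707, 0.707, -0.0]
wrist_force: [-0.2, 0.3, -0.5]
width: 0.0217
```

Emit:
{"fn": "apply_moves", "kwargs": {
  "motion": [0,0,0.02,0,0,0,0,0]
}}

```text
clock: 10.95
eef_pos: [0.453, 0.128, 0.0652]
orientation: [0.0, 0.707, 0.707, 0.0]
wrist_force: [-1.2, 0.8, -1.2]
width: 0.0217
```

Emit:
{"fn": "apply_moves", "kwargs": {
  "motion": [0,0,0.02,0,0,0,0,0]
}}

```text
clock: 11.2
eef_pos: [0.453, 0.128, 0.0651]
orientation: [0.0, 0.707, 0.707, 0.0]
wrist_force: [-1.2, 0.2, 6.8]
width: 0.0218
```

Emit:
{"fn": "apply_moves", "kwargs": {
  "motion": [0,0,0.02,0,0,0,0,0]
}}

```text
clock: 11.45
eef_pos: [0.4531, 0.1281, 0.065]
orientation: [0.0, 0.707, 0.707, 0.0]
wrist_force: [-2.4, -0.1, 15.1]
width: 0.0215
```

Contact at exactly 16 mm (7 N, then 15 N), so this block is stepped. I'll withdraw and try the next one, at (0.437,-0.056).

Emit:
{"fn": "apply_moves", "kwargs": {
  "motion": [0,0,-0.3,0,0,0,-0.7,0,0,0,-0.9,0,-0.5,0,0,0,-1,-0.1,0,0]
}}

```text
clock: 12.08
eef_pos: [0.4498, 0.0824, 0.1207]
orientation: [0.0, 0.707, 0.707, 0.0]
wrist_force: [-0.2, -0.1, -0.6]
width: 0.0218
```

Emit:
{"fn": "apply_moves", "kwargs": {
  "motion": [-1,-0.1,0,0,-1,-0.1,0,0,-1,-0.1,0,0,-1,-0.13,0,0,-0.6,0,0.4,0]
}}

```text
clock: 12.7
eef_pos: [0.4362, -0.0569, 0.1085]
orientation: [0.0, 0.708, 0.706, -0.0]
wrist_force: [-0.2, -0.0, -1.6]
width: 0.0215
```

Emit:
{"fn": "apply_moves", "kwargs": {
  "motion": [0,0,0.35,0,0,0,0,0]
}}

```text
clock: 12.95
eef_pos: [0.4356, -0.0549, 0.0972]
orientation: [-0.001, 0.708, 0.707, -0.001]
wrist_force: [0.1, -0.1, -0.7]
width: 0.0217
```

```bash
python3 - <<'E'
from zoom import *
im,m,o=cap("wrist","w6"); todo(o,[.437,-.0555,.10],90)
p=o['eef_pos']; print(proj(m,[p-np.array([0,0,.0393]),[p[0],p[1],.042]]))
zoom(im,"w6z",250,205)
cv2.imwrite("pics/w6c.png",cv2.resize(im[150:350,180:380],None,fx=2,fy=2))
E
```

```text
p [ 0.4356 -0.0549  0.0972] yaw 89.92 shift units [-0.021  0.047 -0.092] turn units -0.013 F [ 0.1 -0.1 -0.7] w 0.0217 t 12.95
[[277.33519907 236.40723668]
 [277.35173327 227.50809166]]
```

View pics/w6z.png

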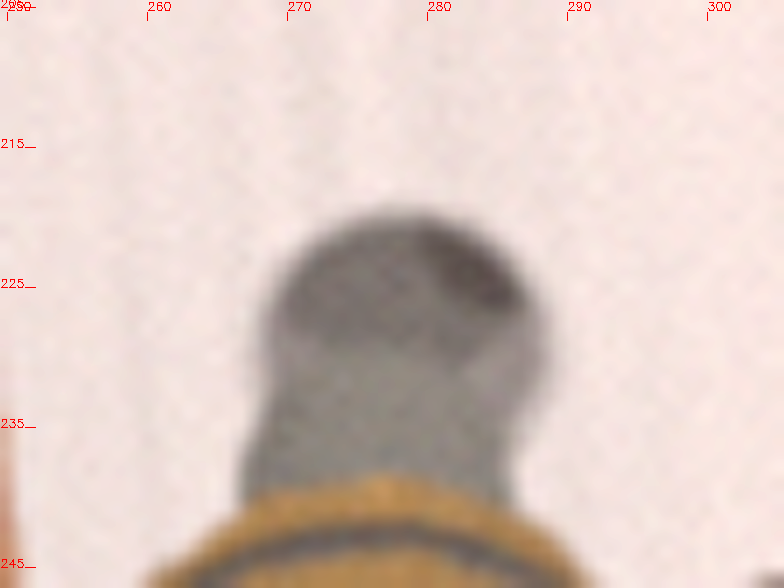

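View pics/w6c.png

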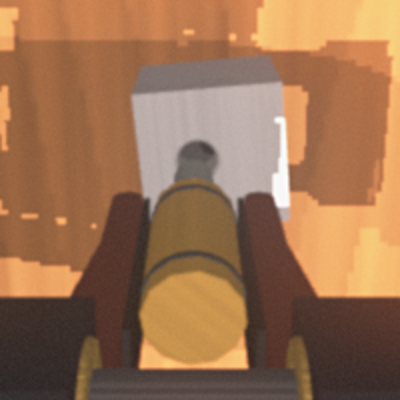

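Emit:
{"fn": "apply_moves", "kwargs": {
  "motion": [-0.022,0.042,0.2,0,0,0,0.2,0,0,0,0.06,0,0,0,0,0]
}}

```text
clock: 13.5
eef_pos: [0.438, -0.0555, 0.0845]
orientation: [-0.0, 0.707, 0.707, -0.0]
wrist_force: [-0.0, -0.2, -1.4]
width: 0.0216
```

Emit:
{"fn": "apply_moves", "kwargs": {
  "motion": [0,0,0.06,0,0,0,0.06,0,0,0,0,0]
}}

```text
clock: 13.88
eef_pos: [0.438, -0.0557, 0.081]
orientation: [-0.0, 0.707, 0.707, -0.0]
wrist_force: [0.1, -0.9, -0.6]
width: 0.0214
```

Emit:
{"fn": "apply_moves", "kwargs": {
  "motion": [0,0,0.05,0,0,0,0.05,0,0,0,0,0]
}}

```text
clock: 14.25
eef_pos: [0.4378, -0.0556, 0.0779]
orientation: [-0.0, 0.707, 0.707, -0.0]
wrist_force: [-1.3, -0.5, 1.0]
width: 0.0217
```

A slight sideways load, so I'll ease x back by about 0.8 mm.

Emit:
{"fn": "apply_moves", "kwargs": {
  "motion": [0,-0.025,0,0,0,0,0,0]
}}

```text
clock: 14.5
eef_pos: [0.4375, -0.0557, 0.0781]
orientation: [0.0, 0.707, 0.707, 0.0]
wrist_force: [-0.4, -0.5, -1.8]
width: 0.0215
```

Emit:
{"fn": "apply_moves", "kwargs": {
  "motion": [0,0,0.05,0,0,0,0.05,0,0,0,0,0]
}}

```text
clock: 14.88
eef_pos: [0.4373, -0.0556, 0.0749]
orientation: [-0.0, 0.707, 0.707, -0.0]
wrist_force: [-0.7, -0.4, -1.4]
width: 0.0216
```

Emit:
{"fn": "apply_moves", "kwargs": {
  "motion": [0,0,0.08,0,0,0,0.08,0,0,0,0,0]
}}

```text
clock: 15.25
eef_pos: [0.4373, -0.0556, 0.07]
orientation: [-0.0, 0.707, 0.707, -0.0]
wrist_force: [-0.8, -0.1, -1.0]
width: 0.0217
```

Emit:
{"fn": "apply_moves", "kwargs": {
  "motion": [0,0,0.07,0,0,0,0.05,0,0,0,0,0]
}}

```text
clock: 15.62
eef_pos: [0.4373, -0.0556, 0.0665]
orientation: [-0.0, 0.707, 0.707, -0.0]
wrist_force: [-1.0, 0.5, -2.5]
width: 0.0218
```

Emit:
{"fn": "apply_moves", "kwargs": {
  "motion": [0,0,0.03,0,0,0,0,0]
}}

```text
clock: 15.88
eef_pos: [0.4372, -0.0557, 0.0657]
orientation: [-0.0, 0.707, 0.707, -0.0]
wrist_force: [-1.1, 0.4, -1.5]
width: 0.0215
```

Emit:
{"fn": "apply_moves", "kwargs": {
  "motion": [0,0,0.02,0,0,0,0,0]
}}

```text
clock: 16.12
eef_pos: [0.4373, -0.0557, 0.0652]
orientation: [-0.0, 0.707, 0.707, -0.0]
wrist_force: [-1.4, -0.7, -0.2]
width: 0.0216
```

Emit:
{"fn": "apply_moves", "kwargs": {
  "motion": [0,0,0.02,0,0,0,0,0]
}}

```text
clock: 16.38
eef_pos: [0.4374, -0.0557, 0.0651]
orientation: [0.0, 0.707, 0.707, 0.0]
wrist_force: [-4.4, 0.3, 8.3]
width: 0.0216
```

It stops at 16 mm here too (8 N), so this block is also stepped. On to the third block.

Emit:
{"fn": "apply_moves", "kwargs": {
  "motion": [0,0,-0.3,0,0,0,-0.7,0,0,0,-0.9,0,0.1,0.5,0,0,0.3,1,0,0]
}}

```text
clock: 17.0
eef_pos: [0.4833, -0.0437, 0.1217]
orientation: [0.0, 0.708, 0.707, 0.0]
wrist_force: [-0.1, 0.5, -1.0]
width: 0.0219
```

Emit:
{"fn": "apply_moves", "kwargs": {
  "motion": [0.3,1,0,0,0.3,1,0,0,0.3,1,0,0,0.24,1,0,0,0.1,0.53,0.4,0]
}}

```text
clock: 17.62
eef_pos: [0.6209, -0.006, 0.109]
orientation: [0.001, 0.707, 0.707, 0.001]
wrist_force: [-0.5, 0.6, -0.7]
width: 0.0219
```

Emit:
{"fn": "apply_moves", "kwargs": {
  "motion": [0,0,0.3,0,0,0,0,0]
}}

```text
clock: 17.88
eef_pos: [0.6161, -0.0068, 0.0986]
orientation: [-0.001, 0.707, 0.707, -0.001]
wrist_force: [0.3, 0.4, -1.1]
width: 0.0219
```

```bash
python3 - <<'E'
from zoom import *
im,m,o=cap("wrist","w7"); todo(o,[.6182,-.0064,.083],90)
p=o['eef_pos']; print(proj(m,[p-np.array([0,0,.0393]),[p[0],p[1],.042]]))
zoom(im,"w7z",250,205)
E
```

```text
p [ 0.6161 -0.0068  0.0986] yaw 89.95 shift units [0.012 0.071 0.521] turn units -0.009 F [ 0.3  0.4 -1.1] w 0.0219 t 17.875
[[277.44963304 236.41704459]
 [277.49268218 226.78777838]]
```

View pics/w7z.png

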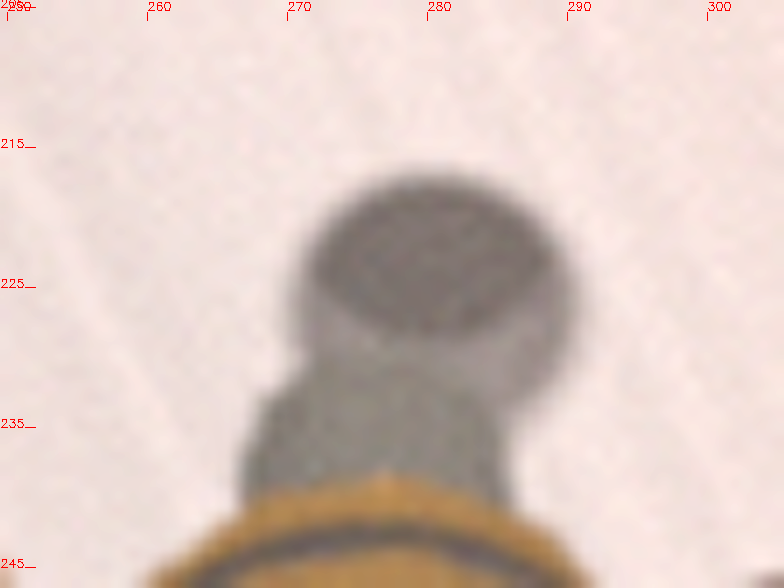

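Emit:
{"fn": "apply_moves", "kwargs": {
  "motion": [0,0,0,0,0,0,0,0]
}}

```text
clock: 18.18
eef_pos: [0.6182, -0.0068, 0.1011]
orientation: [0.0, 0.707, 0.707, 0.0]
wrist_force: [0.7, -0.6, -0.5]
width: 0.0219
```

Emit:
{"fn": "apply_moves", "kwargs": {
  "motion": [0.015,0.013,0.2,0,0,0,0.2,0,0,0,0.2,0,0,0,0,0]
}}

```text
clock: 18.68
eef_pos: [0.6182, -0.0061, 0.0817]
orientation: [-0.001, 0.707, 0.707, -0.0]
wrist_force: [-0.3, -0.4, -0.2]
width: 0.0217
```

Emit:
{"fn": "apply_moves", "kwargs": {
  "motion": [0,0,0.06,0,0,0,0.06,0,0,0,0,0]
}}

```text
clock: 19.05
eef_pos: [0.6187, -0.0062, 0.0789]
orientation: [-0.0, 0.707, 0.707, -0.0]
wrist_force: [0.1, -0.3, -1.0]
width: 0.0217
```

Emit:
{"fn": "apply_moves", "kwargs": {
  "motion": [0,0,0.05,0,0,0,0.05,0,0,0,0,0]
}}

```text
clock: 19.42
eef_pos: [0.6186, -0.0062, 0.0758]
orientation: [-0.0, 0.707, 0.707, -0.0]
wrist_force: [0.6, -0.7, -0.7]
width: 0.0216
```

Emit:
{"fn": "apply_moves", "kwargs": {
  "motion": [0,0,0.1,0,0,0,0.1,0,0,0,0,0]
}}

```text
clock: 19.8
eef_pos: [0.6184, -0.0062, 0.0696]
orientation: [-0.0, 0.707, 0.707, -0.0]
wrist_force: [-0.6, -0.4, -1.3]
width: 0.0218
```

Emit:
{"fn": "apply_moves", "kwargs": {
  "motion": [0,0,0.07,0,0,0,0.05,0,0,0,0,0]
}}

```text
clock: 20.18
eef_pos: [0.6186, -0.0062, 0.0662]
orientation: [-0.0, 0.707, 0.707, -0.0]
wrist_force: [-0.2, -0.1, -0.7]
width: 0.0216
```

Emit:
{"fn": "apply_moves", "kwargs": {
  "motion": [0,0,0.02,0,0,0,0,0]
}}

```text
clock: 20.42
eef_pos: [0.6187, -0.0062, 0.0658]
orientation: [0.0, 0.707, 0.707, 0.0]
wrist_force: [-1.2, -0.3, -1.2]
width: 0.0217
```

Emit:
{"fn": "apply_moves", "kwargs": {
  "motion": [0,0,0.03,0,0,0,0,0]
}}

```text
clock: 20.68
eef_pos: [0.6186, -0.0062, 0.0648]
orientation: [-0.0, 0.707, 0.707, -0.0]
wrist_force: [0.6, -0.4, -1.1]
width: 0.0214
```

It has passed the step depth with no load. Shoulder contact should come at TCP z of about 0.0533.

Emit:
{"fn": "apply_moves", "kwargs": {
  "motion": [0,0,0.06,0,0,0,0.06,0,0,0,0,0]
}}

```text
clock: 21.05
eef_pos: [0.6185, -0.0062, 0.061]
orientation: [-0.0, 0.707, 0.707, -0.0]
wrist_force: [0.7, 0.2, -1.0]
width: 0.0216
```

Emit:
{"fn": "apply_moves", "kwargs": {
  "motion": [0,0,0.08,0,0,0,0.08,0,0,0,0.04,0,0,0,0,0]
}}

```text
clock: 21.55
eef_pos: [0.6186, -0.0061, 0.0551]
orientation: [-0.0, 0.707, 0.707, -0.0]
wrist_force: [-0.1, -0.0, -0.9]
width: 0.0214
```

Emit:
{"fn": "apply_moves", "kwargs": {
  "motion": [0,0,0.04,0,0,0,0,0]
}}

```text
clock: 21.8
eef_pos: [0.6187, -0.0062, 0.054]
orientation: [-0.0, 0.707, 0.707, -0.0]
wrist_force: [1.1, -0.1, -0.7]
width: 0.0217
```

Emit:
{"fn": "apply_moves", "kwargs": {
  "motion": [0,0,0.02,0,0,0,0,0]
}}

```text
clock: 22.05
eef_pos: [0.6187, -0.0062, 0.0535]
orientation: [-0.0, 0.707, 0.707, 0.0]
wrist_force: [0.2, -0.2, 0.2]
width: 0.0218
```

Emit:
{"fn": "apply_moves", "kwargs": {
  "motion": [0,0,0.015,0,0,0,0,0]
}}

```text
clock: 22.3
eef_pos: [0.6188, -0.0062, 0.0532]
orientation: [0.0, 0.707, 0.707, 0.0]
wrist_force: [-0.3, -0.5, 1.9]
width: 0.0215
```

Emit:
{"fn": "apply_moves", "kwargs": {
  "motion": [0,0,0,0,0,0,0,0,0,0,0,0,0,0,0,0,0,0,0,0],
  "grip": 0.55
}}

```text
clock: 22.92
eef_pos: [0.6187, -0.0062, 0.053]
orientation: [0.0, 0.707, 0.707, 0.0]
wrist_force: [-0.5, -0.1, 0.4]
width: 0.0398
```

The shoulder is seated and released. I'll lift straight off and turn while rising, then check the gauge.

Emit:
{"fn": "apply_moves", "kwargs": {
  "motion": [0,0,-0.4,0,0,0,-0.8,0,0,0,-1,0,0,0,-1,0,0,0,-0.8,1]
}}

```text
clock: 23.55
eef_pos: [0.6191, -0.0061, 0.1753]
orientation: [0.001, 0.744, 0.668, 0.001]
wrist_force: [0.2, -0.1, 0.6]
width: 0.0397
```

Emit:
{"fn": "apply_moves", "kwargs": {
  "motion": [0,0,0,1,0,0,0,1,0,0,0,1,0,0,0,1,0,0,0,1],
  "grip": 0
}}

```text
clock: 24.18
eef_pos: [0.6188, -0.0061, 0.174]
orientation: [0.0, 0.892, 0.452, 0.0]
wrist_force: [0.6, -1.1, 0.6]
width: 0.0857
```

Emit:
{"fn": "apply_moves", "kwargs": {
  "motion": [0,0,0,1,0,0,0,1,0,0,0,1,0,0,0,1,0,0,0,1]
}}

```text
clock: 24.8
eef_pos: [0.6188, -0.0062, 0.174]
orientation: [0.0, 0.979, 0.206, 0.0]
wrist_force: [0.6, 0.8, -0.1]
width: 0.088
```

Emit:
{"fn": "apply_moves", "kwargs": {
  "motion": [0,0,0,1,0,0,0,1,0,0,0,1,0,0,0,0.05,0,0,0,0]
}}

```text
clock: 25.42
eef_pos: [0.6188, -0.0062, 0.1735]
orientation: [0.0, 0.999, 0.05, 0.0]
wrist_force: [-0.2, 0.4, -0.6]
width: 0.0877
```

```bash
python3 - <<'E'
from zoom import *
im,m,o=cap("side","s8"); o=bot.get_obs(); todo(o,[.4423,-.0551,.1],5.7)
cv2.imwrite("pics/s8c.png",cv2.resize(im[150:350,180:400],None,fx=3,fy=3))
E
```

```text
p [ 0.6187 -0.0062  0.1734] yaw 5.75 shift units [-6.016  1.034  2.443] turn units 0.008 F [-0.1 -0.2 -0.1] w 0.0879 t 25.475
```

View pics/s8c.png

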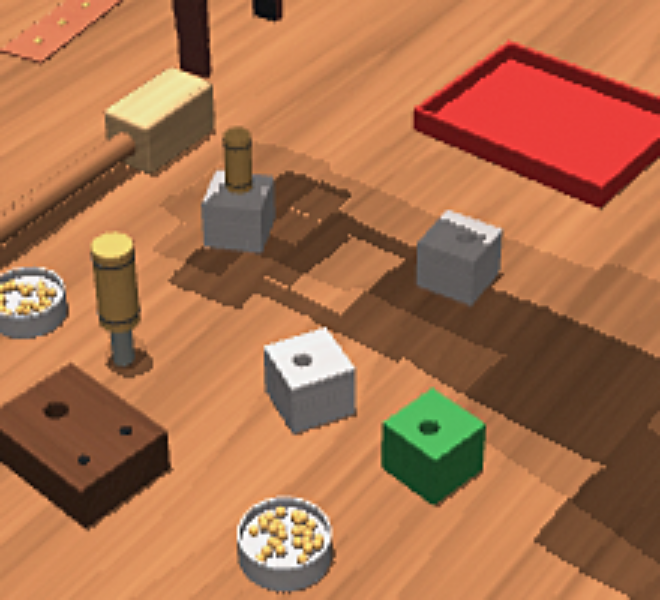

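The side view shows the gauge seated flush in the third block, handle at crop (237,160). Now the block at (0.442,-0.055).

Emit:
{"fn": "apply_moves", "kwargs": {
  "motion": [-1,0.2,0,0,-1,0.2,0,0,-1,0.2,0,0,-1,0.2,0.4,0,-1,0.23,1,0]
}}

```text
clock: 26.1
eef_pos: [0.4729, -0.0521, 0.1319]
orientation: [0.0, 0.999, 0.05, 0.002]
wrist_force: [0.1, 1.4, -1.4]
width: 0.0875
```

Emit:
{"fn": "apply_moves", "kwargs": {
  "motion": [-1,0,1,0,0,0,0,0,0,0,0,0]
}}

```text
clock: 26.48
eef_pos: [0.4447, -0.0548, 0.102]
orientation: [0.0, 0.999, 0.05, 0.001]
wrist_force: [0.2, 0.5, 0.3]
width: 0.088
```

```bash
python3 - <<'E'
from zoom import *
im,m,o=cap("wrist","w9"); todo(o,[.4423,-.0551,.009],5.7)
c=np.array([.4423,-.0551,.042])
a=np.radians(5.7); X=np.array([np.cos(a),np.sin(a),0])*.024; Y=np.array([-np.sin(a),np.cos(a),0])*.024
pts=proj(m,[c+X+Y,c+X-Y,c-X-Y,c-X+Y]); print(pts.round(1))
d=im.copy(); cv2.polylines(d,[pts.round().astype(int).reshape(-1,1,2)],True,(0,0,255))
cv2.imwrite("pics/w9c.png",cv2.resize(d[100:400,130:430],None,fx=2,fy=2))
E
```

```text
p [ 0.4447 -0.0548  0.102 ] yaw 5.68 shift units [-0.087  0.     3.1  ] turn units -0.003 F [0.2 0.5 0.3] w 0.088 t 26.475
[[237.3 194.6]
 [311.6 194.5]
 [309.6 262.5]
 [239.6 262.5]]
```

View pics/w9c.png

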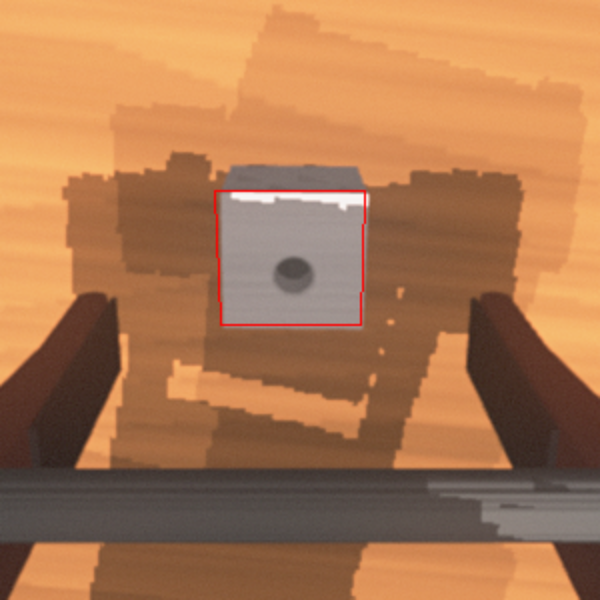

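The predicted outline matches the block. I'll descend and grip.

Emit:
{"fn": "apply_moves", "kwargs": {
  "motion": [-0.08,0,0.7,0,0,0,0.9,0,0,0,0.8,0,0,0,0.5,0,0,0,0.2,0]
}}

```text
clock: 27.15
eef_pos: [0.4411, -0.0548, 0.0078]
orientation: [0.0, 0.999, 0.05, 0.0]
wrist_force: [-0.6, -0.3, -0.0]
width: 0.0878
```

Emit:
{"fn": "apply_moves", "kwargs": {
  "motion": [0,0,0,0,0,0,0,0,0,0,0,0,0,0,0,0,0,0,0,0],
  "grip": 1,
  "squeeze": 25
}}

```text
clock: 27.78
eef_pos: [0.4404, -0.0549, 0.0083]
orientation: [0.0, 0.999, 0.049, 0.0]
wrist_force: [-0.5, 0.1, 4.0]
width: 0.048
```

Emit:
{"fn": "apply_moves", "kwargs": {
  "motion": [0,0,0,0]
}}

```text
clock: 27.9
eef_pos: [0.4404, -0.055, 0.0083]
orientation: [0.0, 0.999, 0.049, 0.0]
wrist_force: [-0.8, -0.8, 6.2]
width: 0.0479
```

Emit:
{"fn": "apply_moves", "kwargs": {
  "motion": [0,0,-0.3,0,0,0,-0.6,0,0,0,-0.8,0,0,0,-0.6,0.5,0,0.4,0,0.45]
}}

```text
clock: 28.52
eef_pos: [0.4414, -0.067, 0.0781]
orientation: [0.0, 1.0, -0.001, 0.001]
wrist_force: [0.7, 0.2, -3.5]
width: 0.0481
```

Emit:
{"fn": "apply_moves", "kwargs": {
  "motion": [0,1,0,0,0,1,0,0,0,1,0,0,0,1,0,0,0,1,0,0]
}}

```text
clock: 29.15
eef_pos: [0.4397, -0.2182, 0.076]
orientation: [-0.0, 1.0, -0.001, -0.001]
wrist_force: [0.1, -0.7, -3.6]
width: 0.0478
```

Emit:
{"fn": "apply_moves", "kwargs": {
  "motion": [0.1,1,0,0,0,0.7,0,0,0,0.3,0,0,0,0,0,0,0,0,0,0]
}}

```text
clock: 29.78
eef_pos: [0.4433, -0.276, 0.0768]
orientation: [-0.0, 1.0, -0.0, -0.0]
wrist_force: [0.4, 0.0, -2.9]
width: 0.0478
```

```bash
python3 - <<'E'
from zoom import *
im,m,o=cap("wrist","w10"); todo(o,[.444,-.277,.0145],0)
im2,_,_=cap("side","s10")
cv2.imwrite("pics/s10c.png",cv2.resize(im2[120:320,230:450],None,fx=2.5,fy=2.5))
E
```

```text
p [ 0.4433 -0.276   0.0768] yaw -0.02 shift units [0.026 0.035 2.078] turn units -0.003 F [ 0.4  0.  -2.9] w 0.0478 t 29.775
```

View pics/w10.png

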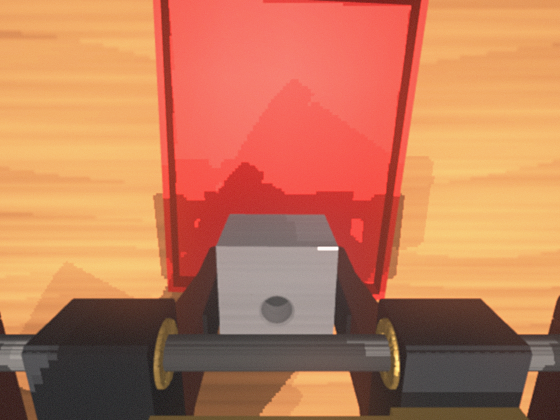

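View pics/s10c.png

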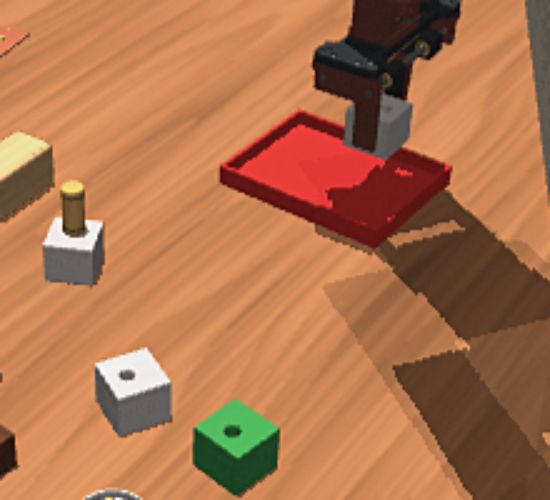

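The block is held upright over the near end of the tray. I'll lower it gently.

Emit:
{"fn": "apply_moves", "kwargs": {
  "motion": [0.02,0.03,0.6,0,0,0,0.6,0,0,0,0.4,0,0,0,0.25,0,0,0,0,0]
}}

```text
clock: 30.5
eef_pos: [0.4438, -0.2775, 0.0207]
orientation: [-0.0, 1.0, -0.0, -0.001]
wrist_force: [0.9, 0.3, -2.9]
width: 0.0479
```

Emit:
{"fn": "apply_moves", "kwargs": {
  "motion": [0,0,0.1,0,0,0,0.05,0,0,0,0,0]
}}

```text
clock: 30.88
eef_pos: [0.4443, -0.2778, 0.0172]
orientation: [0.0, 1.0, -0.0, 0.0]
wrist_force: [0.8, -0.1, -3.7]
width: 0.0479
```

Emit:
{"fn": "apply_moves", "kwargs": {
  "motion": [0,0,0.04,0,0,0,0.03,0,0,0,0,0]
}}

```text
clock: 31.25
eef_pos: [0.4442, -0.2778, 0.0149]
orientation: [-0.0, 1.0, -0.0, -0.0]
wrist_force: [-0.1, 0.3, -3.5]
width: 0.048
```

Emit:
{"fn": "apply_moves", "kwargs": {
  "motion": [0,0,0.02,0,0,0,0,0]
}}

```text
clock: 31.5
eef_pos: [0.4443, -0.2778, 0.0144]
orientation: [0.0, 1.0, -0.0, 0.0]
wrist_force: [-0.4, 0.4, -1.7]
width: 0.0481
```

The weight is coming off onto the tray floor, so I'll release.

Emit:
{"fn": "apply_moves", "kwargs": {
  "motion": [0,0,0.01,0,0,0,0,0,0,0,0,0,0,0,0,0,0,0,0,0],
  "grip": 0.25
}}

```text
clock: 32.12
eef_pos: [0.4443, -0.2778, 0.0141]
orientation: [0.0, 1.0, -0.0, 0.0]
wrist_force: [-1.1, -0.0, 0.0]
width: 0.0656
```

Emit:
{"fn": "apply_moves", "kwargs": {
  "motion": [0,0,-0.4,0,0,0,-0.8,0,0,0,-1,0,0,0,-0.8,0,0,-1,-0.5,0]
}}

```text
clock: 32.75
eef_pos: [0.4453, -0.2491, 0.1213]
orientation: [0.001, 1.0, -0.001, 0.002]
wrist_force: [0.0, 1.3, -0.5]
width: 0.0657
```

```bash
python3 - <<'E'
from zoom import *
im,m,o=cap("wrist","w11"); todo(o,[.4507,.1236,.11],-27.8)
E
```

```text
p [ 0.4453 -0.2491  0.1213] yaw -0.16 shift units [  0.143 -12.425   0.351] turn units 4.606 F [ 0.   1.3 -0.5] w 0.0657 t 32.75
```

View pics/w11.png

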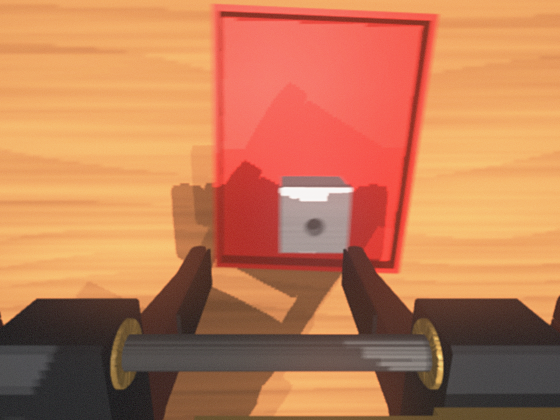

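The first reject sits flat in the tray at (315,220). Back for the other one.

Emit:
{"fn": "apply_moves", "kwargs": {
  "motion": [0,-1,0,0,0,-1,0,0,0,-1,0,0,0,-1,0,0,0,-1,0,0],
  "grip": 0
}}

```text
clock: 33.42
eef_pos: [0.4444, -0.097, 0.1195]
orientation: [0.0, 1.0, -0.0, 0.0]
wrist_force: [0.3, -0.3, -0.1]
width: 0.0877
```

Emit:
{"fn": "apply_moves", "kwargs": {
  "motion": [0,-1,0,0,0,-1,0,0,0,-1,0,0,0,-1,0,0,0,-1,0,0]
}}

```text
clock: 34.05
eef_pos: [0.4446, 0.0531, 0.1195]
orientation: [0.0, 1.0, -0.0, 0.0]
wrist_force: [-0.2, -0.0, -0.5]
width: 0.0879
```

Emit:
{"fn": "apply_moves", "kwargs": {
  "motion": [0,-1,0,0,0,-1,0,0,0,-0.3,0,1,0,0,0,1,0,0,0,1]
}}

```text
clock: 34.67
eef_pos: [0.4446, 0.1214, 0.1194]
orientation: [-0.0, 0.987, -0.158, 0.0]
wrist_force: [0.7, -0.2, 0.5]
width: 0.0883
```

Emit:
{"fn": "apply_moves", "kwargs": {
  "motion": [0,0,0,1,0,0,0,0.6,0,0,0,0,0,0,0,0]
}}

```text
clock: 35.17
eef_pos: [0.4446, 0.1212, 0.1192]
orientation: [-0.0, 0.971, -0.238, 0.0]
wrist_force: [-0.5, -0.2, 0.3]
width: 0.088
```

```bash
python3 - <<'E'
from zoom import *
im,m,o=cap("wrist","w12"); todo(o,[.4507,.1236,.0085],-27.8)
c=np.array([.4507,.1236,.042])
a=np.radians(-27.8); X=np.array([np.cos(a),np.sin(a),0])*.024; Y=np.array([-np.sin(a),np.cos(a),0])*.024
pts=proj(m,[c+X+Y,c+X-Y,c-X-Y,c-X+Y]); print(pts.round(1))
d=im.copy(); cv2.polylines(d,[pts.round().astype(int).reshape(-1,1,2)],True,(0,0,255))
cv2.imwrite("pics/w12c.png",cv2.resize(d[100:400,130:430],None,fx=2,fy=2))
E
```

```text
p [0.4446 0.1212 0.1192] yaw -27.57 shift units [ 0.142 -0.165  3.691] turn units 0.038 F [-0.5 -0.2  0.3] w 0.088 t 35.175
[[232.4 179.7]
 [302.2 180. ]
 [300.5 244.7]
 [234.5 244.5]]
```

View pics/w12c.png

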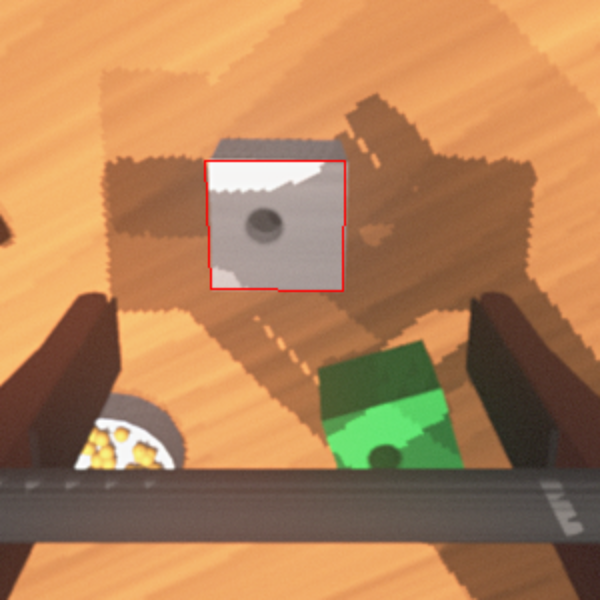

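The outline matches again. Descend and grip.

Emit:
{"fn": "apply_moves", "kwargs": {
  "motion": [0.14,-0.165,0.7,0,0,0,0.9,0,0,0,0.9,0,0,0,0.8,0,0,0,0.37,0]
}}

```text
clock: 35.85
eef_pos: [0.45, 0.1235, 0.0079]
orientation: [0.0, 0.971, -0.239, -0.001]
wrist_force: [-0.5, 0.6, -0.2]
width: 0.0879
```

Emit:
{"fn": "apply_moves", "kwargs": {
  "motion": [0,0,0,0,0,0,0,0,0,0,0,0,0,0,0,0,0,0,0,0],
  "grip": 1
}}

```text
clock: 36.48
eef_pos: [0.4509, 0.1238, 0.0094]
orientation: [-0.0, 0.971, -0.239, 0.0]
wrist_force: [-0.4, 0.4, 5.7]
width: 0.0483
```

Emit:
{"fn": "apply_moves", "kwargs": {
  "motion": [0,0,0,0]
}}

```text
clock: 36.6
eef_pos: [0.4509, 0.1238, 0.0094]
orientation: [-0.0, 0.971, -0.239, 0.0]
wrist_force: [-1.1, 0.0, 5.5]
width: 0.0482
```

Emit:
{"fn": "apply_moves", "kwargs": {
  "motion": [0,0,-0.3,0,0,0,-0.6,0,0,0,-0.8,0,0,0,-0.7,-1,0,0,0,-1]
}}

```text
clock: 37.22
eef_pos: [0.4513, 0.1239, 0.0826]
orientation: [-0.001, 0.991, -0.134, 0.001]
wrist_force: [-0.3, 0.1, -2.0]
width: 0.048
```

Emit:
{"fn": "apply_moves", "kwargs": {
  "motion": [0,0,0,-1,0,0,0,-1,0,0.5,0,-0.62,0,1,0,0,0,1,0,0]
}}

```text
clock: 37.85
eef_pos: [0.4493, 0.048, 0.0811]
orientation: [0.0, 1.0, 0.001, -0.0]
wrist_force: [0.2, 0.4, -2.1]
width: 0.0479
```

Emit:
{"fn": "apply_moves", "kwargs": {
  "motion": [0,1,0,0,0,1,0,0,0,1,0,0,0,1,0,0,0.2,1,0,0]
}}

```text
clock: 38.48
eef_pos: [0.455, -0.1021, 0.0811]
orientation: [-0.0, 1.0, 0.001, -0.001]
wrist_force: [1.4, 0.2, -2.1]
width: 0.0482
```

Emit:
{"fn": "apply_moves", "kwargs": {
  "motion": [0.5,1,0,0,0.6,1,0,0,0.6,1,0,0,0.5,1,0,0,0.27,0.9,0,0]
}}

```text
clock: 39.1
eef_pos: [0.5305, -0.2492, 0.0811]
orientation: [-0.0, 1.0, 0.001, -0.0]
wrist_force: [0.2, 0.7, -3.2]
width: 0.048
```

Emit:
{"fn": "apply_moves", "kwargs": {
  "motion": [0,0.5,0,0,0,0.4,0,0,0,0,0,0,0,0,0,0]
}}

```text
clock: 39.6
eef_pos: [0.5298, -0.2745, 0.0808]
orientation: [-0.0, 1.0, 0.001, -0.0]
wrist_force: [0.2, -0.2, -3.4]
width: 0.0481
```

```bash
python3 - <<'E'
from zoom import *
im,m,o=cap("wrist","w13"); todo(o,[.531,-.277,.0155],0)
im2,_,_=cap("side","s13")
cv2.imwrite("pics/s13c.png",cv2.resize(im2[120:320,230:450],None,fx=2.5,fy=2.5))
E
```

```text
p [ 0.5298 -0.2745  0.0808] yaw 0.09 shift units [0.043 0.086 2.178] turn units 0.015 F [ 0.2 -0.2 -3.4] w 0.0481 t 39.6
```

View pics/s13c.png

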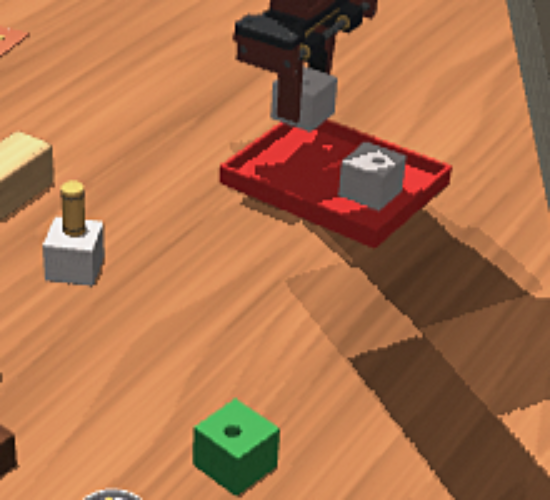

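View pics/w13.png

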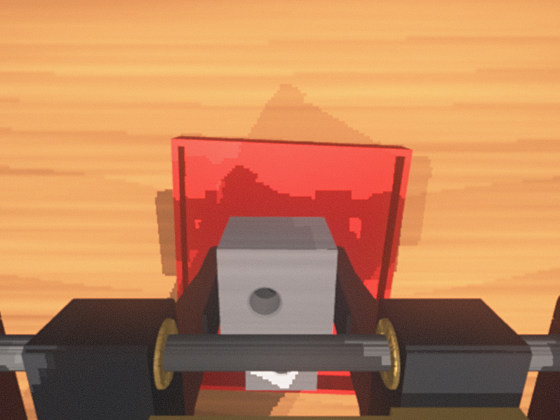

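The second block is over the free half of the tray. I'll lower it gently.

Emit:
{"fn": "apply_moves", "kwargs": {
  "motion": [0.04,0.08,0.6,0,0,0,0.6,0,0,0,0.45,0,0,0,0.25,0,0,0,0,0]
}}

```text
clock: 40.33
eef_pos: [0.5309, -0.2774, 0.023]
orientation: [-0.0, 1.0, 0.001, -0.001]
wrist_force: [0.4, 0.0, -2.8]
width: 0.0477
```

Emit:
{"fn": "apply_moves", "kwargs": {
  "motion": [0,0,0.1,0,0,0,0.05,0,0,0,0,0]
}}

```text
clock: 40.7
eef_pos: [0.5315, -0.2777, 0.0197]
orientation: [0.0, 1.0, 0.001, 0.0]
wrist_force: [-0.0, 0.3, -1.9]
width: 0.0475
```

Emit:
{"fn": "apply_moves", "kwargs": {
  "motion": [0,0,0.03,0,0,0,0.03,0,0,0,0,0]
}}

```text
clock: 41.08
eef_pos: [0.5313, -0.2776, 0.0176]
orientation: [-0.0, 1.0, 0.001, -0.0]
wrist_force: [-0.9, -0.3, -2.2]
width: 0.0477
```

Emit:
{"fn": "apply_moves", "kwargs": {
  "motion": [0,0,0.03,0,0,0,0.02,0,0,0,0,0]
}}

```text
clock: 41.45
eef_pos: [0.5313, -0.2776, 0.016]
orientation: [-0.0, 1.0, 0.001, -0.0]
wrist_force: [-0.9, 0.6, -3.1]
width: 0.0477
```

Emit:
{"fn": "apply_moves", "kwargs": {
  "motion": [0,0,0.02,0,0,0,0,0]
}}

```text
clock: 41.7
eef_pos: [0.5314, -0.2776, 0.0155]
orientation: [-0.0, 1.0, 0.001, -0.0]
wrist_force: [0.4, 0.1, -3.0]
width: 0.0477
```

Emit:
{"fn": "apply_moves", "kwargs": {
  "motion": [0,0,0.02,0,0,0,0,0]
}}

```text
clock: 41.95
eef_pos: [0.5314, -0.2776, 0.0155]
orientation: [0.0, 1.0, 0.001, 0.0]
wrist_force: [-1.9, 1.2, 4.3]
width: 0.0481
```

Emit:
{"fn": "apply_moves", "kwargs": {
  "motion": [0,0,0.015,0,0,0,0,0]
}}

```text
clock: 42.2
eef_pos: [0.5314, -0.2776, 0.0155]
orientation: [0.0, 1.0, 0.001, 0.0]
wrist_force: [-4.6, 0.9, 9.4]
width: 0.048
```

Firmly on the floor. Release and retreat upward.

Emit:
{"fn": "apply_moves", "kwargs": {
  "motion": [0,0,-0.015,0,0,0,0,0,0,0,0,0,0,0,0,0,0,0,0,0],
  "grip": 0.25
}}

```text
clock: 42.82
eef_pos: [0.5314, -0.2776, 0.0148]
orientation: [-0.0, 1.0, 0.001, -0.0]
wrist_force: [-0.0, -0.3, 0.6]
width: 0.066
```

Emit:
{"fn": "apply_moves", "kwargs": {
  "motion": [0,0,-0.4,0,0,0,-0.8,0,0,0,-1,0,0,0,-1,0,0,0,-1,0]
}}

```text
clock: 43.45
eef_pos: [0.5314, -0.2776, 0.1428]
orientation: [0.0, 1.0, 0.001, 0.0]
wrist_force: [0.6, 0.3, -0.3]
width: 0.0663
```

Emit:
{"fn": "apply_moves", "kwargs": {
  "motion": [-0.9,0.9,-0.6,0,-0.9,0.9,0,0,-0.5,0.9,0,0,0,0.9,0,0,0,0.9,0,0]
}}

```text
clock: 44.08
eef_pos: [0.4623, -0.4137, 0.16]
orientation: [0.0, 1.0, 0.0, 0.0]
wrist_force: [-0.3, -0.5, 0.7]
width: 0.0659
```

Emit:
{"fn": "apply_moves", "kwargs": {
  "motion": [0,1,0,0,0,0.5,0,0,0,0,0,0]
}}

```text
clock: 44.45
eef_pos: [0.4625, -0.4581, 0.1592]
orientation: [0.0, 1.0, 0.0, 0.0]
wrist_force: [-0.2, 1.8, -0.2]
width: 0.066
```

```bash
python3 - <<'E'
from zoom import *
im,m,o=cap("side","s14"); im2,m2,o=cap("top","t14"); todo(o,[.5,-.3,.2],0)
cv2.imwrite("pics/s14c.png",cv2.resize(im[130:350,150:430],None,fx=2.7,fy=2.7))
cv2.imwrite("pics/s14g.png",cv2.resize(im[175:265,225:295],None,fx=6,fy=6,interpolation=cv2.INTER_CUBIC))
cv2.imwrite("pics/t14c.png",cv2.resize(im2[110:330,140:440],None,fx=2.6,fy=2.6))
E
```

```text
p [ 0.4624 -0.4573  0.159 ] yaw 0.05 shift units [ 1.257 -5.241 -1.365] turn units 0.008 F [-1.   0.6 -0.7] w 0.066 t 44.5
```

View pics/s14c.png

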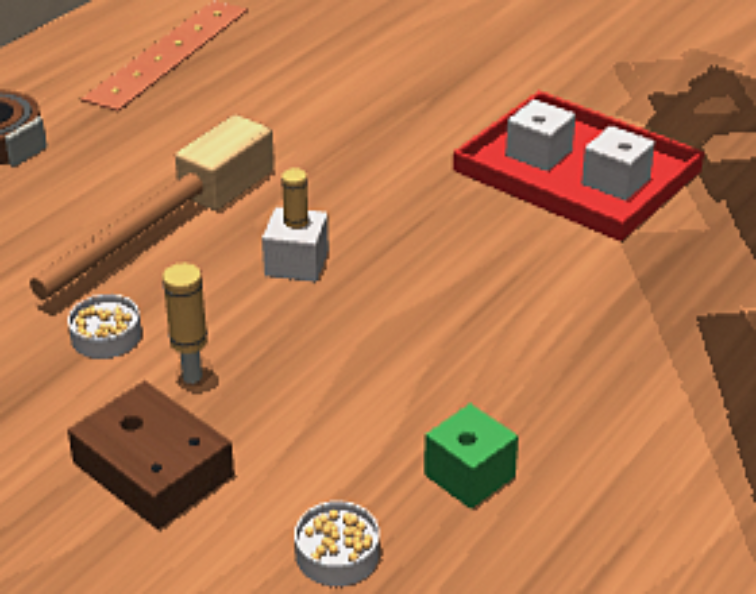

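View pics/s14g.png

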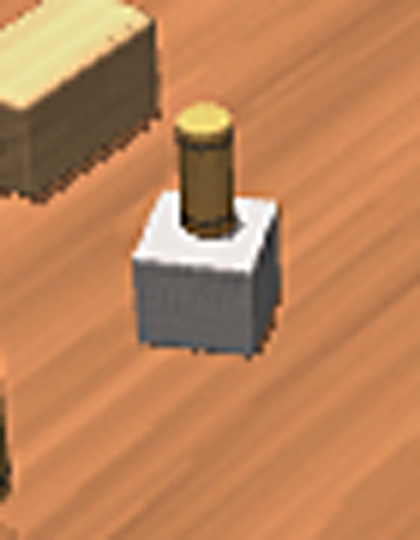

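View pics/t14c.png

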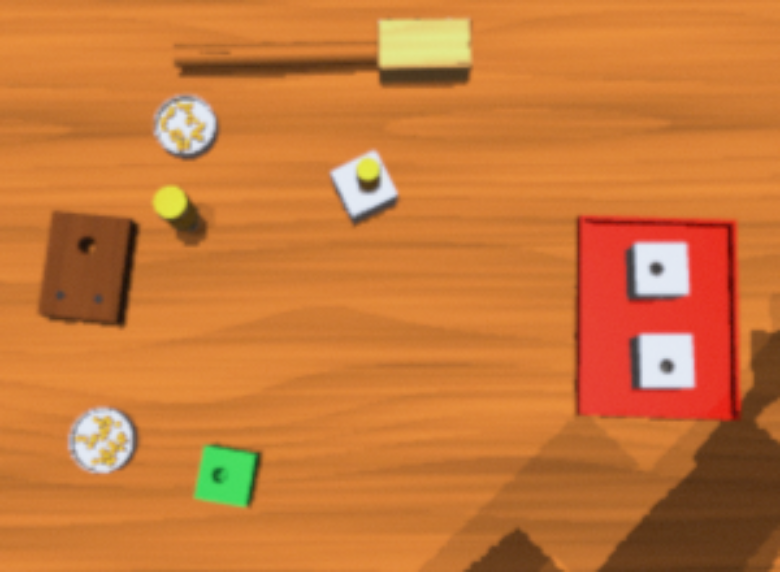

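Both views show the job done. The gauge is flush in its block, the two rejects are upright and flat in the tray, and the tins, mallet and decoys are where they started.

```bash
python3 -c "
from rig import bot
print(bot.sign_off())"
```

```text
the job is handed in; nothing more can be done
None
```

The go gauge is standing fully home in the block that takes it, the one at about (0.62, 0.00). The other two blocks are in the red reject tray. I handed the job in at about 44.5 s; no verdict is reported.

- **Trying the blocks:** I tried the gauge (the smaller pin, from the stand) in all three blocks. The first two stopped it at 16 mm, where I backed off at 15 N and 8 N. The third let it in with no load until the shoulder met the top, at about 2 N.
- **Rejects:** I lowered both stepped blocks slowly into the tray and released them on the floor. The second one briefly read about 9 N as it was set down.
- **Last checks:** The final side and top views show the gauge flush and its block upright on the bench. Both rejects are flat in the tray, and the tins, mallet, bigger pin and green block look unmoved. No check failed or disagreed. The only correction was easing about 0.8 mm sideways while entering the second block.

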